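# Load the crucible tray into the analyser's sample store

### The arm

A 7-joint arm with a two-finger parallel gripper is mounted at the origin on the work surface. World frame = base frame: x ahead of the robot, y to its left, z up, the work surface at z = 0. Lengths are in m, angles in rad, forces in N, time in s.
With the tool pointing down it reaches from about 0.4 to 0.9 m from the base axis. Payload 5.5 kg.
Tool frame: the origin (TCP) lies midway between the tips of the shut fingers; the grasp point (between the pads) lies r.grip_depth behind it (r.grip_depth is the distance from the TCP to the grasp point, in m); z points along the fingers, y is the line along which they close (so a half turn about z gives the same grasp; the last joint's range is limited). The gripper opens to 85 mm and grips with 20 to 120 N. Pads are 22 mm wide; open, the fingers measure 114 mm over their backs; the gripper's body (76 mm by 85 mm) begins 54 mm behind the grasp point. The pads swing forward as they close: fully open they stand 13 mm farther back than shut.
Start: joints at [0.263, 0.501, -0.427, 1.55, 0.221, 1.138, -0.21], TCP at [0.65, 0, 0.231] pointing down, gripper open.
Joint ranges: [-2.88, 2.88], [-0.31, 2.03], [-1.54, 1.56], [0.2, 2.42], [-1.41, 4.55], [0.19, 2.02], [-2.57, 2.57]. Speed limits (rad/s): [2.57, 2.57, 3.14, 3.14, 3.14, 3.14, 3.14].

### API

Orientations are given as [roll, pitch, yaw] about the fixed x, y, z axes, in that order (R = Rz(yaw) Ry(pitch) Rx(roll)).
In Python, from bench import r gives the robot as it stands. Calls block until the motion is done:
- r.move_ptp(position, orientation): joint-space move of the TCP to a pose.
- r.movel(position, rot=None, feed=0.15, guard=None): straight line of the TCP; rot=None keeps the orientation; feed is the mean speed in m/s. With guard (N) it stops when the force on the tool has changed by that much, and returns True; else False.
- r.movej(angles): joint-space move.
- r.open_gripper() and r.gripper_close(f_grip=None): open the fingers fully, or close them until they stop; f_grip is the grip in N (None keeps the last).
- r.hold(seconds).
- r.solve_ik(position, orientation): joint angles nearest the present ones, or None.
- r.get_obs(): the state.
- r.camera(name): name is "scene" or "side" or "wrist"; returns the picture (400x640x3 uint8, red, green, blue); there is no depth.
- r.camera_info(name): a dict with "fov_y" (degrees; the focal length in pixels is half the picture's height over the tangent of half this angle, whatever the lens; pixels are square), "cx", "cy" (the principal point, pixels), "world_from_camera" (4x4, takes a point from camera to world coordinates). Camera axes: x right, y up, looking along -z (the intrinsics and any distortion apply to the point x, -y, -z); pixel columns grow to the right and rows downward; lengths in m; the calibration is good to about 2 mm. A picture is of the moment at which its call begins: read the wrist's pose just before it. camera_info takes no time and is no camera call; for the wrist camera it gives the pose at the moment of the call.
A pose or a line that the arm cannot do raises r.PlanningError and nothing moves.
- r.finish_job(): hands the job in; it is judged then, once.
The state is a dict: "time": time; "joint_positions": joint angles; "joint_velocities": joint speeds; "effort": joint torques, N m; "ee_pos": TCP position; "eef_rot": TCP orientation; "wrist_force": force on the tool from outside, world axes, zero at the start; "torque": the same for the moment, N m; "gripper_width": finger opening in m; "grip_force": force on a finger pad.
Only numpy, scipy, OpenCV 4.12 (cv2) and the standard library are available. Lean on these libraries where they do the work, as an engineer would, in place of code of your own. Each camera call takes 0.05 s, during which the arm holds its last target. There are 200 camera calls.

### The job

Pick up the crucible tray from the bench by its upright handle and, keeping it level, lower it gently into the open drawer of the sample store so that the drawer's two pins come up through the tray's two holes and it lies flat on the drawer floor. Let go of it, then push the drawer smoothly home, without slamming it, until it snaps in at its detent. Leave the wooden case, the jar and the dish where they stand.

Things in the scene. Friction and masses are not known exactly. Their poses are not given: they have to be found in the camera images.
- tray_center (a point): Crucible tray: flat aluminium plate 86 (x) by 128 (y) by 14 mm, 0.3 to 0.55 kg, lying flat on the bench, small white crucibles (fixed, under 3 mm proud) and a black upright handle on top, 60 mm high in all. Point: its centre, 30 mm above the underside. z up. It fits only with x and y the same way as drawer_seat's: the edge with the two holes (its -x edge) towards the drawer's front panel.
- tray_handle (a point): The tray's handle, to lift it by: an upright black blade 60 mm long (tray x), 12 mm thick (tray y), from 14 to 60 mm above the tray's underside, in the middle of the tray. Point: the blade's centre, 37 mm above the underside. Same axes as tray_center.
- tray_holes (a point): Point midway between the tray's two vertical through holes, level with its underside, 29 mm from the tray's centre towards -x. The holes are 12.5 mm in diameter, at y = -50 and +50 mm from here. Same axes as tray_center.
- drawer_seat (a point): Point on top of the drawer's floor, 30 mm above the bench, where the middle of the tray's underside belongs (seated, tray_center is 30 mm above it). It moves with the drawer. x points level into the store (the closing way), z up. Low side rails, 146 mm apart inside, stand 14 mm above the floor; the front panel's inner face is at x = -62 mm.
- drawer_pins (a point): Point on the drawer's floor midway between its two upright steel locating pins, 29 mm from drawer_seat towards -x (the front panel). The pins stand at y = -50 and +50 mm from here: 10 mm in diameter up to 12 mm above the floor, then tapering to a 4 mm nose, 24 mm high in all. Same axes as drawer_seat.
- drawer_front (a point): Outer face of the drawer's flat grey front panel (190 mm wide, 12 mm thick, top edge 120 mm above the bench). Point: mid-width, 90 mm above the bench, a good place to push, along +x (axes of drawer_seat). Below it a steel bar handle, 100 mm long, 8 mm thick, 40 mm above the bench, stands 28 mm out.
- drawer (a joint): How far the drawer is open, in m: 0 = fully home, 0.17 = fully out. It slides with about 2 N of friction; a spring detent resists with up to 8 N more between 17 mm and 7 mm open, and below about 4 mm it pulls the drawer home to 0 and holds it there.
- store_front (a point): Sample store: a fixed white bench box, 300 mm deep (x), 220 mm wide (y), 140 mm high, with the drawer in its front face, which is the one at -x. Point: on the bench below the middle of that front face; the box reaches from here to x = +300 mm. Axes as drawer_seat. Its opening clears things up to 114 mm above the bench.
- case: Closed wooden case, 87 x 152 mm, 59 mm high, standing on the bench; leave alone. Origin: centre of its underside.
- jar: Amber glass jar with black cap, 60 mm in diameter, 85 mm high, standing on the bench; leave alone. Origin: centre of its underside.
- dish: White ceramic bowl, 76 mm in diameter, 40 mm high, standing on the bench; leave alone. Origin: centre of its underside.
Things that resemble listed ones, but are neither listed nor needed, are in the scene too. Of the things that look like the part that bears tray_center, the larger one is meant.

How it is judged:
By the outcome, as a careful person would: the job done as asked, in the order asked, and still so for the second after the job is handed in, with the robot touching nothing.
It also fails if it takes over 58 s, if anything falls off the work surface, if the arm or the gripper's body presses on something with over 40 N, if the wrist force passes 120 N, or if a joint passes its speed limit or range.

## Working session

There is one attempt and no reset: what is moved stays moved. The work goes in short steps, each a Python script; the robot and the scene stay as the last script left them, time stands still between calls to the robot, and variables do not carry over. Pictures are saved under pics/ and viewed, at most 10 in all, crops included, and the job is handed in when it is done.

```bash
mkdir -p pics; ls; python3 - <<'E'
from bench import r
import cv2
for n in("scene","side"):
    cv2.imwrite(f"pics/{n}0.png",r.camera(n)[:,:,::-1]); print(n,r.camera_info(n))
print(r.camera_info("wrist"),r.grip_depth); o=r.get_obs(); print(o)
E
```

```text
pics
scene {'fov_y': 50.56898235221744, 'cx': 317.9893257072198, 'cy': 194.6191887734558, 'world_from_camera': array([[ 0.29089105, -0.72720439,  0.62173642,  1.24506192],
       [ 0.95673595,  0.22532001, -0.18408481, -0.26469643],
       [-0.00622237,  0.64838621,  0.76128616,  0.92347332],
       [ 0.        ,  0.        ,  0.        ,  1.        ]])}
side {'fov_y': 45.29299955124581, 'cx': 324.24230271392645, 'cy': 190.03399943376692, 'world_from_camera': array([[-0.98798405,  0.11813098, -0.0996624 ,  0.41344139],
       [-0.15422357, -0.71125481,  0.68580733,  1.0009741 ],
       [ 0.01012973,  0.69293699,  0.72092698,  1.17252515],
       [ 0.        ,  0.        ,  0.        ,  1.        ]])}
{'fov_y': 65.96987445250608, 'cx': 321.5182927058907, 'cy': 201.2967648730528, 'world_from_camera': array([[ 9.99997763e-01, -4.39521680e-04,  2.06885644e-03,
         6.49870863e-01],
       [-2.33503524e-04,  9.49247438e-01,  3.14530200e-01,
         8.16402706e-02],
       [-2.10209952e-03, -3.14529980e-01,  9.49245212e-01,
         3.72936498e-01],
       [ 0.00000000e+00,  0.00000000e+00,  0.00000000e+00,
         1.00000000e+00]])} 0.0187
{'time': 0.1, 'joint_positions': array([ 0.26320528,  0.50175479, -0.42678456,  1.55132791,  0.22082169,
        1.13831348, -0.21030566]), 'joint_velocities': array([-0.00127176, -0.00116766, -0.00022097, -0.00062935,  0.00050924,
        0.00156541,  0.00095015]), 'effort': array([-1.10183889e-02, -5.70813632e+01, -5.83865225e+00, -2.81749392e+01,
        1.04482990e-02,  5.56539730e-03, -2.82506340e-05]), 'ee_pos': array([ 6.49381472e-01, -6.50497928e-05,  2.30367904e-01]), 'eef_rot': array([-3.13984427e+00, -3.06167618e-05,  1.57081919e+00]), 'wrist_force': array([0.04918053, 0.14107764, 0.6927705 ]), 'torque': array([-0.00664813, -0.03095754, -0.01904883]), 'grip_force': 0.0, 'gripper_width': 0.08510322134974772}
```

View pics/scene0.png

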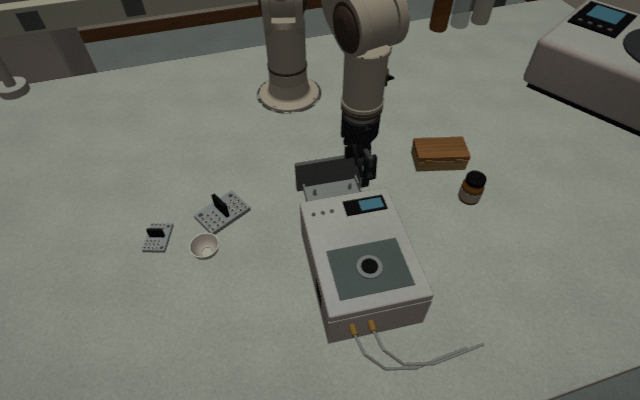

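View pics/side0.png

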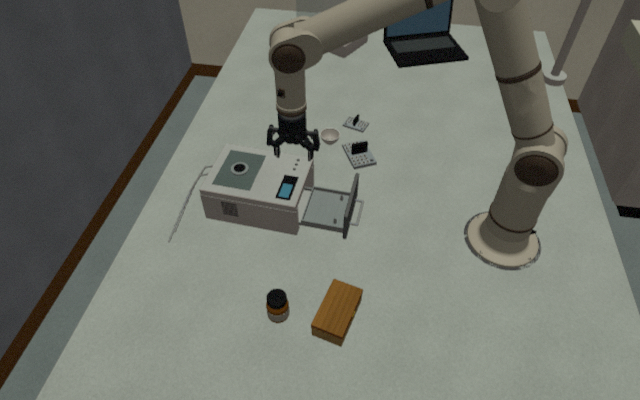

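The scene view shows the tray at about (222,212), the small decoy at (157,238), and the open drawer at (330,180) facing the robot. In the side view the tray is at (359,154) and the drawer floor at about (330,208).

```bash
cat > h.py <<'E'
import numpy as np,cv2
from bench import r
def ray(info,px):
    f=200/np.tan(np.radians(info["fov_y"]/2)); T=info["world_from_camera"]
    px=np.atleast_2d(px).astype(float)
    d=np.c_[(px[:,0]-info["cx"])/f,-(px[:,1]-info["cy"])/f,-np.ones(len(px))]@T[:3,:3].T
    return T[:3,3],d
def onz(info,px,z):
    o,d=ray(info,px); return o+d*((z-o[2])/d[:,2])[:,None]
def proj(info,P):
    f=200/np.tan(np.radians(info["fov_y"]/2)); T=info["world_from_camera"]
    c=(np.atleast_2d(P)-T[:3,3])@T[:3,:3]
    return np.c_[info["cx"]-f*c[:,0]/c[:,2],info["cy"]+f*c[:,1]/c[:,2]]
def shot(name,file):
    i=r.camera_info(name); im=r.camera(name)[:,:,::-1].copy(); cv2.imwrite("pics/"+file,im); return i,im
E
python3 - <<'E'
from h import *
np.set_printoptions(precision=4,suppress=True)
s=r.camera_info("scene");d=r.camera_info("side")
print("tray",onz(s,(222,212),.014),onz(d,(359,156),.014))
print("panel top ends",onz(s,[(296,163),(356,157)],.12),onz(d,[(357,178),(347,236)],.12))
print("store top front",onz(s,[(302,200),(387,192)],.14),onz(d,[(313,157),(299,190)],.14))
print("pins side",onz(d,[(341,197),(335,221)],.05))
E
```

```text
tray [[ 0.4844 -0.3133  0.014 ]] [[ 0.4763 -0.2896  0.014 ]]
panel top ends [[ 0.4657 -0.0942  0.12  ]
 [ 0.4918  0.0662  0.12  ]] [[ 0.466  -0.0686  0.12  ]
 [ 0.4689  0.1651  0.12  ]]
store top front [[ 0.6101 -0.1169  0.14  ]
 [ 0.647   0.0881  0.14  ]] [[ 0.6143 -0.1202  0.14  ]
 [ 0.6306  0.031   0.14  ]]
pins side [[ 0.5109 -0.0451  0.05  ]
 [ 0.5159  0.0576  0.05  ]]
```

```bash
python3 - <<'E'
from h import *
import pickle
R=[np.pi,0,np.pi/2]
r.move_ptp([.53,.03,.30],R); r.hold(.3)
i1,a=shot("wrist","w1.png")
r.move_ptp([.48,-.27,.26],R); r.hold(.3)
i2,b=shot("wrist","w2.png")
pickle.dump((i1,i2),open("i.pkl","wb")); print(r.get_obs()["time"])
E
```

```text
2.6
```

View pics/w1.png

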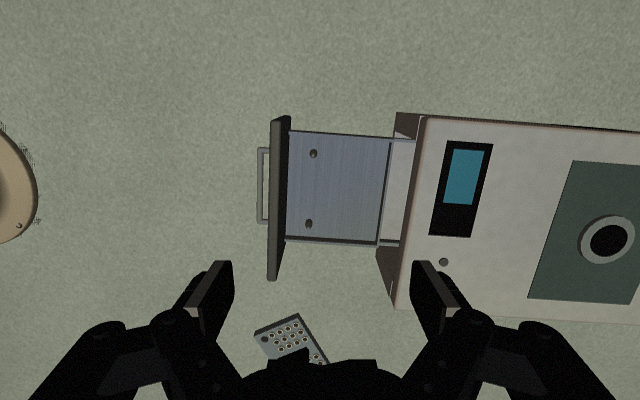

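View pics/w2.png

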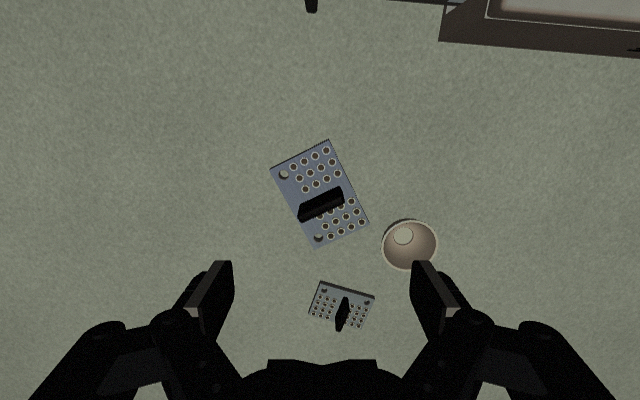

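w1 shows the drawer with pins at about (313,154) and (308,223), and the panel's top edge at about x=275. w2 shows the tray with holes at (284,174) and (319,238), its handle at (321,203), and the decoy at (342,307).

```bash
python3 - <<'E'
from h import *
import pickle
np.set_printoptions(precision=4,suppress=True)
i1,i2=pickle.load(open("i.pkl","rb"))
for z in(.03,.042,.054):
    p=onz(i1,[(313,154),(308,223)],z); print("pins",z,p[:,:2].ravel(),np.linalg.norm(p[0]-p[1]))
p=onz(i1,[(292,118),(278,280)],.12);print("panel top inner?",p)
p=onz(i2,[(284,174),(319,238)],.014); v=p[0]-p[1]; print("holes",p,np.linalg.norm(v),"yaw y-axis",np.arctan2(-v[0],v[1]))
h=onz(i2,[(321,203)],.06);print("handle top",h)
c=p.mean(0)+.029*np.array([v[1],-v[0],0])/np.linalg.norm(v);print("center",c)
a=cv2.imread("pics/w1.png")[100:300,240:440];b=cv2.imread("pics/w2.png")[120:270,250:400]
cv2.imwrite("pics/c.png",np.hstack([cv2.resize(a,(400,400),interpolation=2),cv2.resize(b,(400,400),interpolation=2)]))
E
```

```text
pins 0.03 [ 0.5186  0.0419  0.5104 -0.0578] 0.0999886192139606
pins 0.042 [ 0.5189  0.0439  0.511  -0.0528] 0.09707420651513061
pins 0.054 [ 0.5193  0.0459  0.5116 -0.0479] 0.09415979381630066
panel top inner? [[ 0.5004  0.0935  0.12  ]
 [ 0.4777 -0.0946  0.12  ]]
holes [[ 0.4323 -0.2791  0.014 ]
 [ 0.4774 -0.3697  0.014 ]] 0.10117438886016775 yaw y-axis 0.4620831513891411
handle top [[ 0.4802 -0.303   0.06  ]]
center [ 0.4809 -0.3115  0.014 ]
```

View pics/c.png

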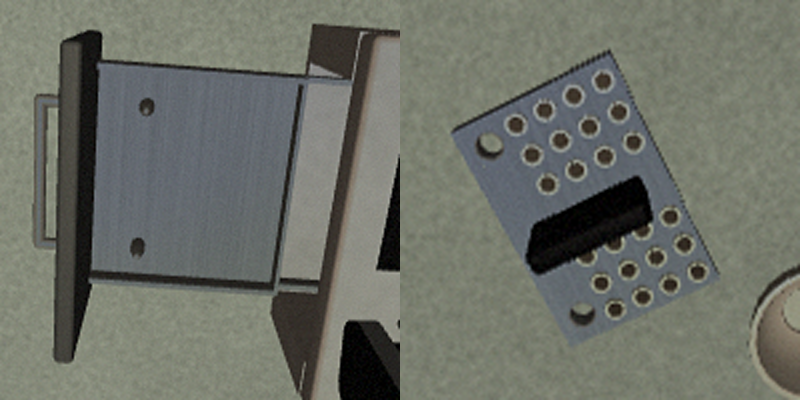

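```bash
python3 - <<'E'
from h import *
import pickle
np.set_printoptions(precision=4,suppress=True)
for p,y in(([.5,-.307,.2],.462+np.pi),([.55,0,.25],np.pi-.09),([.481,-.309,.2],.462)): print(r.solve_ik(p,[np.pi,0,y]))
y=.462+np.pi
u=np.array([np.cos(.462),np.sin(.462),0])
r.move_ptp(np.array([.481,-.309,.24])+.02*u,[np.pi,0,y]); r.hold(.3)
i,im=shot("wrist","w3.png"); pickle.dump(i,open("i3.pkl","wb")); print(r.get_obs()["ee_pos"],r.get_obs()["time"])
print(proj(i,[[.481,-.309,.014],[.4323,-.2791,.014],[.4774,-.3697,.014]]))
E
```

```text
[ 0.9864  0.4587 -0.6271  1.7408  0.3058  1.0414  2.285 ]
[ 0.5047  0.3421 -0.6813  1.778   0.2387  1.1053  1.2245]
[ 0.6201  0.3652 -0.1196  1.7918  0.0511  0.9876 -0.6287]
[ 0.4989 -0.3     0.24  ] 4.6333
[[320.8164 152.0465]
 [362.3509 126.0938]
 [275.5623 126.1199]]
```

View pics/w3.png

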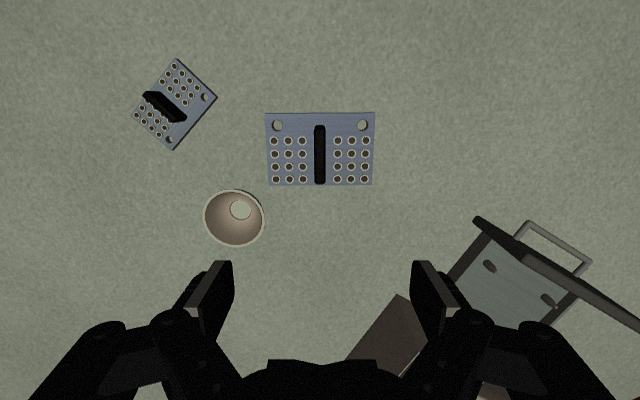

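w3 shows the tray squarely, with holes at (278,125) and (363,125) and the blade along column 320, rows 125–185. It agrees with the estimate to 1–2 px, so I'll grasp.

```bash
python3 - <<'E'
from h import *
import pickle
np.set_printoptions(precision=4,suppress=True)
i=pickle.load(open("i3.pkl","rb"))
p=onz(i,[(363,125),(278,125)],.014); v=p[0]-p[1]; yaw=np.arctan2(-v[0],v[1])
n=np.array([v[1],-v[0],0])/np.linalg.norm(v)
c=p.mean(0)+.029*n; h=onz(i,[(320,155)],.06)[0]; print(yaw,c,h,np.linalg.norm(v))
c=(c+h)/2; R=[np.pi,0,yaw+np.pi]
r.movel([c[0],c[1],.12],R); r.hold(.2)
g=r.movel([c[0],c[1],.0245],feed=.1,guard=8); o=r.get_obs(); print(g,o["ee_pos"],o["wrist_force"])
if not g:
    r.gripper_close(60); r.hold(.3); o=r.get_obs(); print(o["gripper_width"],o["grip_force"],o["wrist_force"],o["ee_pos"])
    r.movel([c[0],c[1],.23],feed=.12); r.hold(.3); o=r.get_obs(); print(o["gripper_width"],o["wrist_force"],o["torque"],o["time"])
    # pins look
    x=np.array([np.cos(-.09),np.sin(-.09),0]); s=np.array([.515,-.005,0])+.029*x; print(s)
    r.move_ptp(s+.06*x+[0,0,.24],[np.pi,0,np.pi-.09]); r.hold(.4)
    i,im=shot("wrist","w4.png"); pickle.dump(i,open("i4.pkl","wb"));print(r.get_obs()["time"])
E
```

```text
0.46159052477511703 [ 0.4789 -0.3104  0.014 ] [ 0.4774 -0.3117  0.06  ] 0.09901047843041501
False [ 0.4787 -0.3113  0.0251] [-0.5287 -0.3753 -0.3263]
0.011443887483777865 59.33303475379944 [-0.5001 -0.6888  5.3145] [ 0.4784 -0.3114  0.0248]
0.011365966054342602 [ 0.2124 -0.3715 -3.0055] [0.0005 0.0245 0.0508] 10.0417
[ 0.5439 -0.0076  0.    ]
11.7167
```

View pics/w4.png

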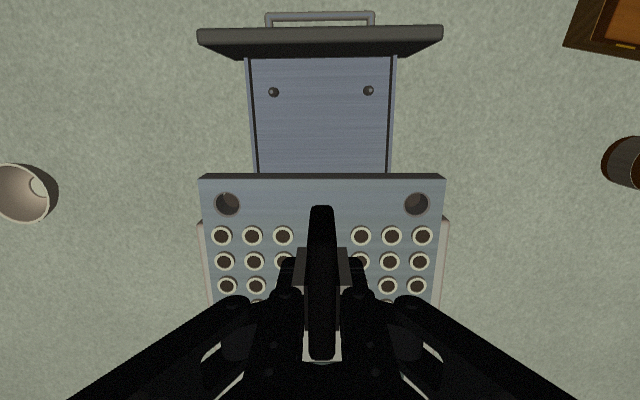

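w4 shows the held tray with holes at (228,203) and (416,203), and the drawer pins at about (273,92) and (368,90). Next I'll refine these blobs.

```bash
python3 - <<'E'
from h import *
import pickle
np.set_printoptions(precision=4,suppress=True)
i=pickle.load(open("i4.pkl","rb")); im=cv2.imread("pics/w4.png"); g=cv2.cvtColor(im,6)
def blob(c,w,t=None):
    x,y=c; s=g[y-w:y+w+1,x-w:x+w+1]; th,m=cv2.threshold(s,0,255,cv2.THRESH_BINARY_INV+cv2.THRESH_OTSU)
    n,l,st,ce=cv2.connectedComponentsWithStats(m); k=1+np.argmin(np.abs(ce[1:]-w).sum(1)); print(c,th,st[k],ce[k]+[x-w,y-w])
    return st[k][:2]+(st[k][2:4]-1)/2+[x-w,y-w]
pins=np.array([blob((273,92),12),blob((368,90),12)]); holes=np.array([blob((228,203),18),blob((416,203),18)]); print(pins,holes)
for z in(.03,.042,.054):
    p=onz(i,pins,z); v=p[1]-p[0]; print(z,p.ravel(),p.mean(0),np.linalg.norm(v),np.arctan2(-v[0],v[1]))
o=r.get_obs(); t=o["ee_pos"]; print(t,o["eef_rot"])
for z in(t[2]-.0245+.014,):
    p=onz(i,holes,z); v=p[1]-p[0]; print(z,p.ravel(),p.mean(0),np.linalg.norm(v),np.arctan2(-v[0],v[1]))
a=cv2.resize(im[75:110,255:295],(400,350),interpolation=2);b=cv2.resize(im[75:110,350:390],(400,350),interpolation=2)
cv2.imwrite("pics/c2.png",np.hstack([a,b]))
E
```

```text
(273, 92) 81.0 [ 7  7 11 11 78] [273.4872  91.8333]
(368, 90) 82.0 [ 7  8 11 10 82] [367.6463  90.4146]
(228, 203) 85.0 [  6   8  23  22 414] [227.0121 203.7609]
(416, 203) 83.0 [  6   8  24  23 421] [415.8789 203.6556]
[[273.   92. ]
 [368.   90.5]] [[227.  203.5]
 [415.5 204. ]]
0.03 [ 0.5113 -0.0568  0.03    0.5191  0.0453  0.03  ] [ 0.5152 -0.0057  0.03  ] 0.10240208486098083 -0.07631323300532046
0.042 [ 0.5117 -0.0551  0.042   0.5192  0.0436  0.042 ] [ 0.5154 -0.0057  0.042 ] 0.09891682359046362 -0.07631323300532084
0.054 [ 0.5121 -0.0533  0.054   0.5193  0.0418  0.054 ] [ 0.5157 -0.0057  0.054 ] 0.09543156231994644 -0.07631323300532121
[ 0.6036 -0.0134  0.24  ] [-3.1416 -0.      3.051 ]
0.22949923228923955 [ 0.5704 -0.0597  0.2295  0.5797  0.0388  0.2295] [ 0.575  -0.0104  0.2295] 0.09894095491282988 -0.09444535355647227
```

View pics/c2.png

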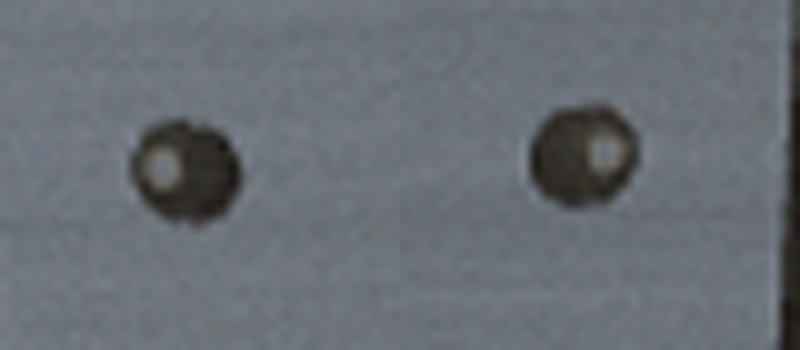

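The noses are at about (271,91.5) and (370.5,90.2), which gives a 100 mm spacing at z=0.054 and a drawer yaw of about −0.077. The held tray is centred on the tool. Now the guarded lowering.

```bash
python3 - <<'E'
from h import *
import pickle
np.set_printoptions(precision=4,suppress=True)
i=pickle.load(open("i4.pkl","rb"))
p=onz(i,[(271,91.6),(370.5,90.2)],.054); v=p[1]-p[0]; yaw=np.arctan2(-v[0],v[1]); m=p.mean(0)
x=np.array([np.cos(yaw),np.sin(yaw),0]); y=np.array([-x[1],x[0],0])
t=m+.0288*x-.0004*y; t[2]=0; print(yaw,m,t,np.linalg.norm(v))
R=[np.pi,0,np.pi+yaw+.002]
r.movel(t+[0,0,.24],R,feed=.08); r.movel(t+[0,0,.086],feed=.09); r.hold(.3)
i,im=shot("wrist","w5.png"); pickle.dump((i,yaw,t),open("i5.pkl","wb"))
z0=r.get_obs()["wrist_force"]
g=r.movel(t+[0,0,.0545],feed=.025,guard=6); o=r.get_obs(); print(g,o["ee_pos"],o["wrist_force"]-z0,o["time"])
shot("wrist","w6.png")
E
```

```text
-0.07793541445531767 [ 0.5154 -0.0055  0.054 ] [ 0.5441 -0.0081  0.    ] 0.09991567663088222
True [ 0.544  -0.0081  0.0548] [-1.239   0.4448  8.9416] 16.0333
```

View pics/w6.png

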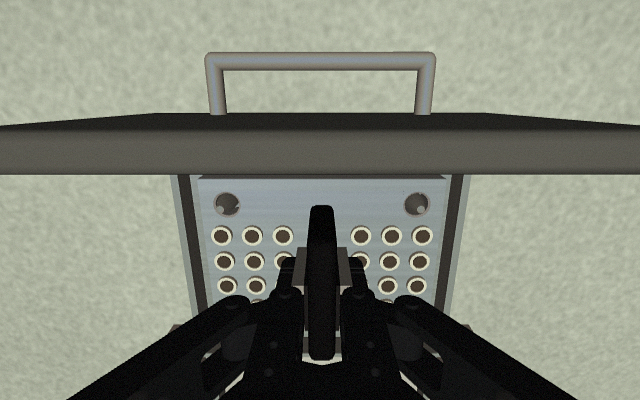

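w6 shows both pin noses inside the holes at (228,205) and (417,208), and contact came at exactly floor height (TCP z 0.0548). I'll release, retreat, re-check the tray with the wrist camera, then push.

```bash
python3 - <<'E'
from h import *
import pickle
np.set_printoptions(precision=4,suppress=True)
_,yaw,t=pickle.load(open("i5.pkl","rb"))
x=np.array([np.cos(yaw),np.sin(yaw),0]); R=[np.pi,0,np.pi+yaw]
r.open_gripper(); r.hold(.3)
r.movel(t+[0,0,.09],feed=.05); r.movel(t+[0,0,.22],feed=.15)
r.movel(t+.05*x+[0,0,.26],feed=.15); r.hold(.3); i,im=shot("wrist","w7.png")
pickle.dump(i,open("i7.pkl","wb"))
for d in(-.125,.06): print(r.solve_ik(t+d*x+[0,0,.085],R) is not None)
print(r.get_obs()["ee_pos"],r.get_obs()["time"])
E
```

```text
True
True
[ 0.5934 -0.012   0.2597] 19.9167
```

View pics/w7.png

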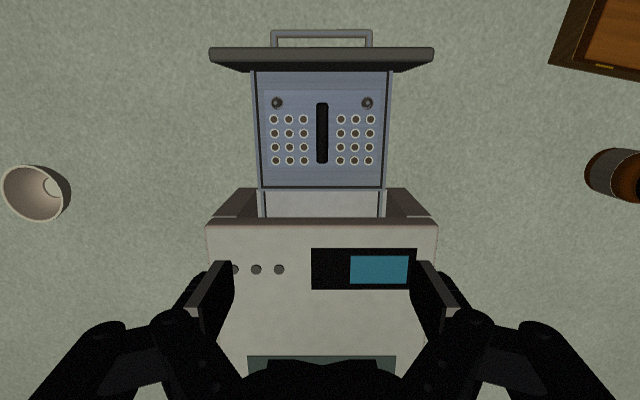

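w7 shows the tray flat in the drawer, with the pins up through the holes at (278,103) and (367,103). The store's top front edge is at row ~219. Now the push.

```bash
python3 - <<'E'
from h import *
import pickle
np.set_printoptions(precision=4,suppress=True)
_,yaw,t=pickle.load(open("i5.pkl","rb")); i=pickle.load(open("i7.pkl","rb"))
x=np.array([np.cos(yaw),np.sin(yaw),0]); R=[np.pi,0,np.pi+yaw]
s=float((onz(i,[(321,219)],.14)[0]-t)@x); q=float((onz(i,[(321,47.5)],.12)[0]-t)@x); print("store front from seat",s,"panel outer",q)
P=lambda d,z=.088:t+d*x+[0,0,z]
r.movel(P(-.03,.26),R,feed=.2); r.movel(P(-.125,.24),feed=.2); r.gripper_close(20); r.movel(P(-.125),feed=.15); r.hold(.3)
g=r.movel(P(-.07),feed=.03,guard=1.5); o=r.get_obs(); d0=(o["ee_pos"]-t)@x; print("contact",g,d0,o["wrist_force"],o["time"])
T=s-.012-.011; print("est. stop",T)
g=r.movel(P(T-.025),feed=.05,guard=8); o=r.get_obs(); print(g,(o["ee_pos"]-t)@x,o["wrist_force"],o["time"])
if not g:
    g=r.movel(P(T+.02),feed=.025,guard=20); o=r.get_obs(); print(g,(o["ee_pos"]-t)@x,o["wrist_force"],o["time"])
E
```

```text
store front from seat 0.07192673782249347 panel outer -0.07273277427922652
contact True -0.08483451365449117 [ 0.322  -0.1326 -0.4209] 24.575
est. stop 0.048926737822493474
False 0.023965625034560806 [-1.5744  1.1544 -1.819 ] 26.9167
True 0.05447103851876211 [-0.2201  0.0834  0.7868] 28.1833
```

```bash
python3 - <<'E'
from h import *
import pickle
np.set_printoptions(precision=4,suppress=True)
_,yaw,t=pickle.load(open("i5.pkl","rb")); x=np.array([np.cos(yaw),np.sin(yaw),0])
P=lambda d,z=.088:t+d*x+[0,0,z]
def st(n,g): o=r.get_obs(); print(n,g,(o["ee_pos"]-t)@x,o["wrist_force"]@x,o["time"])
r.movel(P(.044),feed=.05); r.hold(.3); st("back",0)
g=r.movel(P(.07),feed=.02,guard=2); st("touch",g)
g=r.movel(P(.07),feed=.015,guard=14); st("push",g)
r.movel(P(.03),feed=.05); r.movel(P(-.03),feed=.15); r.movel(P(-.03,.25),feed=.15)
r.movel(P(.03,.28),feed=.2); r.hold(.3)
i,im=shot("wrist","w8.png"); pickle.dump(i,open("i8.pkl","wb")); st("t",0)
# gradient rows along the panel/store columns
g=cv2.cvtColor(im,6).astype(int); c=int(proj(i,[P(.05,.12)])[0,0]); prof=np.median(g[:,c-15:c+15],1)
e=np.diff(prof); k=np.where(abs(e)>12)[0]; k=k[k<300]
for j in k: print(j,prof[j],prof[j+1],"x@.12",(onz(i,[(c,j)],.12)[0]-t)@x,"x@.14",(onz(i,[(c,j)],.14)[0]-t)@x)
E
```

```text
back 0 0.04412853767529053 -0.5499614484105075 28.8167
touch True 0.05438423246560151 -0.12999876261738863 29.5083
push True 0.05418965001786928 0.3318392593629505 29.9833
t 0 0.029430908783087007 0.8451839867328433 33.225
177 126.0 73.0 x@.12 0.019169946156608893 x@.14 0.014729612351967972
179 78.0 100.0 x@.12 0.021232411730115835 x@.14 0.016656450535201768
184 97.5 134.0 x@.12 0.02642383698224658 x@.14 0.02150648853326687
194 125.0 15.0 x@.12 0.03696034201509063 x@.14 0.031350114761945276
220 27.0 47.0 x@.12 0.06535386429614173 x@.14 0.05787648377890927
221 47.0 60.5 x@.12 0.0664758091896838 x@.14 0.058924649764383226
237 60.0 75.0 x@.12 0.08474134333672637 x@.14 0.0759890454487383
238 75.0 105.0 x@.12 0.0859029550231654 x@.14 0.0770742697454597
239 105.0 127.5 x@.12 0.08706696527078576 x@.14 0.07816173487438142
246 138.0 74.0 x@.12 0.09528282529816161 x@.14 0.08583732132401828
247 74.0 31.0 x@.12 0.09646629436188356 x@.14 0.08694296566055754
285 45.0 77.0 x@.12 0.1433391803180982 x@.14 0.13073349849608398
287 89.0 22.0 x@.12 0.14591336613332795 x@.14 0.1331384062837517
```

The drawer panel now lies against the store front (12 mm panel, no gap), and a second firm push met a stiff stop at the same place. Handing in.

```bash
python3 -c "
from bench import r
print(r.finish_job())"
```

```text
the job is handed in; nothing more can be done
None
```

The tray is lying flat on the drawer's two pins, the drawer is closed against its stop, the case, jar and dish were not touched, and the job is handed in (about 33 s used).

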